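# Tare the specimen pot on the bench balance

### The arm

A 7-joint arm with a two-finger parallel gripper is mounted at the origin on the work surface. World frame = base frame: x ahead of the robot, y to its left, z up, the work surface at z = 0. Lengths are in m, angles in rad, forces in N, time in s.
With the tool pointing down it reaches from about 0.4 to 0.875 m from the base axis. Payload 19.3 kg.
Tool frame: the origin (TCP) lies midway between the tips of the shut fingers; the grasp point (between the pads) lies bot.tcp_to_grasp behind it (bot.tcp_to_grasp is the distance from the TCP to the grasp point, in m); z points along the fingers, y is the line along which they close (so a half turn about z gives the same grasp; the last joint's range is limited). The gripper opens to 85 mm and grips with 20 to 120 N. Pads are 22 mm wide; open, the fingers measure 114 mm over their backs; the gripper's body (76 mm by 85 mm) begins 54 mm behind the grasp point. The pads swing forward as they close: fully open they stand 13 mm farther back than shut.
Start: joints at [1.113, 0.521, -0.036, 1.599, 0.021, 1.021, -0.113], TCP at [0.236, -0.579, 0.21] pointing down, gripper open.
Joint ranges: [-2.91, 2.91], [-0.3, 2.13], [-1.5, 1.42], [0.17, 2.43], [-1.26, 4.41], [0.16, 1.93], [-2.52, 2.52]. Speed limits (rad/s): [1.89, 1.89, 2.39, 2.39, 3.01, 3.01, 3.01].

### API

Orientations are given as [roll, pitch, yaw] about the fixed x, y, z axes, in that order (R = Rz(yaw) Ry(pitch) Rx(roll)).
In Python, from workcell import observe, imaging, bot gives the robot as it stands.
- The arm moves only by the tool send_rows, never from a script. Its argument "plan" is text: rows parted by semicolons, each of 7 numbers parted by spaces: the shift along the tool's x, y, z in m, then the turn, a rotation vector about the tool's x, y, z in degrees, then the finger opening in m, from 0 to 0.0854. In form: dx dy dz rx ry rz claw; .... A call has 1 to 10 rows; each row is the pose to reach, as a shift and turn from the pose commanded when the call began, along the tool's axes at that moment; what a row does not reach only later rows make up. A row lasts 1/12 s, in which the tool goes at most 41.7 mm and 7.16 degrees, less where a joint would pass 70% of its speed; a pose out of reach is approached as far as the arm can. A call with a gripper value outside its range is refused whole. The fingers move at their own pace and stop on an object; "grip_force" is the grip in N (left out, the last holds). Time passes only in rows, so rows that repeat a pose let the fingers close. It gives the time, the measured TCP pose, the force, the opening and the grip force at its end, in the units of the state.
- observe(): the state, without advancing time (a new reading comes with each control period).
- imaging.grab_frame(name): name is "scene" or "top"; returns a dict with "color" (384x512x3 uint8, red, green, blue), "fx", "fy", "cx", "cy" (pixels), "eye" and "orientation" of the camera in the world. Camera axes: x right, y down, z forward; pixel columns grow to the right and rows downward; lengths in m; the calibration is good to about 2 mm. A picture is of the moment at which its call begins. There is no depth.
- bot.job_done(): hands the job in; it is judged then, once.
The state is a dict: "clock": time; "qpos": joint angles; "qd": joint speeds; "joint_efforts": joint torques, N m; "position": TCP position; "tool_rot": TCP orientation; "force": force on the tool from outside, world axes, zero at the start; "moment": the same for the moment, N m; "grip_width": finger opening in m; "finger_force": force on a finger pad.
Only numpy, scipy, OpenCV 4.12 (cv2) and the standard library are available. Lean on these libraries where they do the work, as an engineer would, in place of code of your own. Each camera call takes 0.05 s, during which the arm holds its last target. There are 200 camera calls.

### The job

Lift the steel specimen pot off its tripod stand, keeping it upright, and set it down gently (not dropped) in the middle of the balance's round pan, and let go of it. Then push the balance's tare key fully down and release it, leaving the pot standing on the pan. Do not disturb the other things on the bench.

Things in the scene. Friction and masses are not known exactly. Their poses are not given: they have to be found in the camera images.
- pot_mid (a point): centre of the specimen pot (half-way up): closed round steel pot, 150 mm high, 94 mm across, the only vessel with an arched handle. Black grip bar along this frame's x: 70 mm long, 14 mm thick and high, its centre 68 mm straight above this point; 8 mm steel uprights at x = +-41 mm; 46 mm free under the bar down to the lid. Foot 75 mm below this point. z up. 0.3 to 0.65 kg.
- pot: the same pot, rigid with its handle; origin at the centre of its foot, axes as above. Lid top 90 mm above the foot.
- stand_top (a point): centre of the tripod's round steel top plate, 120 mm across, 70 mm above the bench, fixed; a low rim round its edge stands 5 mm above the plate. The pot's foot rests on the plate at the start.
- pan (a point): centre of the top of the balance's flat round steel pan, 130 mm across, 66 mm above the bench. The balance is a low cream box 190 mm wide (y), 265 mm deep (x), 48 mm high, fixed. Key and dark display lie on its deck in front of the pan, towards this frame's -x, the side nearer the robot.
- tare_key_top (a point): centre of the top of the balance's only key, a round grey push button 28 mm across in a round black housing 44 mm across; top 70 mm above the bench, 10 mm proud of its housing. Pressed straight down. It lies 125 mm in front (-x) and 50 mm right (-y) of the pan's centre, in the balance's frame, which it shares.
- tare_key (a joint): travel of the tare key in m: 0 released, 0.006 fully down; about 5 N hold it fully down; it springs back by itself
- beaker: bystander, to be left alone: open straight steel beaker without handle, 72 mm across, 85 mm high; origin at the centre of its underside
- jar: bystander, to be left alone: amber glass jar with black cap, 52 mm across, 65 mm high; origin at the centre of its underside
- petri: bystander, to be left alone: flat clear covered dish, 92 mm across, 18 mm high, in front of the tripod; origin at the centre of its underside
- vial: bystander, to be left alone: small clear vial with white cap, 26 mm across, 50 mm high; stands beside the tripod; origin at the centre of its underside
- tweezers: bystander, to be left alone: steel tweezers lying flat, 147 mm long, 5 mm high; origin at the centre of its broad part's underside
Mind the look-alikes: they are no part of the job. Leave any purple or yellow look-alike of the pot alone.

How it is judged:
By the outcome, as a careful person would: the job done as asked, in the order asked, and still so for the second after the job is handed in, with the robot touching nothing.
It also fails if it takes over 64 s, if anything falls off the work surface, if the arm or the gripper's body presses on something with over 40 N, if the wrist force passes 120 N, or if a joint passes its speed limit or range.

## Working session

There is one attempt and no reset: what is moved stays moved. The work goes in short steps, Python scripts to look and compute and a tool call to move; the robot and the scene stay as the last step left them, time stands still between calls to the robot, and variables do not carry over. Pictures are saved under pics/ and viewed, at most 10 in all, crops included, and the job is handed in when it is done.

Besides the shell and the picture viewer there is one more tool, called after "Request:" by a JSON object that holds its "fn" and its "kwargs". send_rows: Moves the arm, as the interface text tells. Its arguments: {"type":"object","properties":{"plan":{"type":"string"},"grip_force":{"type":"number"}},"required":["plan"]}

```bash
mkdir -p pics; python3 - <<'E'
from workcell import observe, imaging, bot
import cv2
for n in("scene","top"):
    f=imaging.grab_frame(n); cv2.imwrite(f"pics/{n}0.png",f["color"][:,:,::-1]); print(n,f["fx"],f["fy"],f["cx"],f["cy"],f["eye"],f["orientation"])
print(observe(),bot.tcp_to_grasp)
E
```

```text
scene 430.80231504037846 430.80231504037846 257.13292051915784 194.51703625908175 [ 1.59764472 -0.26970216  0.96075099] [-2.23937879 -0.01135973  1.27713422]
top 429.30994363418466 429.30994363418466 266.7257936041122 188.37095340858096 [0.51149085 0.00394853 1.2040523 ] [-3.07160911  0.00514184 -1.56158866]
{'clock': 0.1, 'qpos': array([ 1.11279052,  0.52195849, -0.03630376,  1.59990051,  0.02120243,
        1.0211155 , -0.1128115 ]), 'qd': array([ 0.00076731, -0.00066092, -0.0001795 , -0.00130511, -0.00050918,
       -0.00030054, -0.00168782]), 'joint_efforts': array([ 5.63136680e-03, -9.28486204e+01,  1.98511675e+00, -3.70531619e+01,
        1.82819297e-02,  5.35369836e-03,  9.15657506e-05]), 'position': array([ 0.23618938, -0.57832632,  0.2095991 ]), 'tool_rot': array([-3.14059919e+00,  8.27762003e-05,  3.87763198e-01]), 'force': array([ 0.4257567 ,  0.29158878, -1.55491175]), 'moment': array([ 0.05446559, -0.0096732 ,  0.00661961]), 'finger_force': 0.0, 'grip_width': 0.08538771601421041} 0.0187
```

View pics/scene0.png

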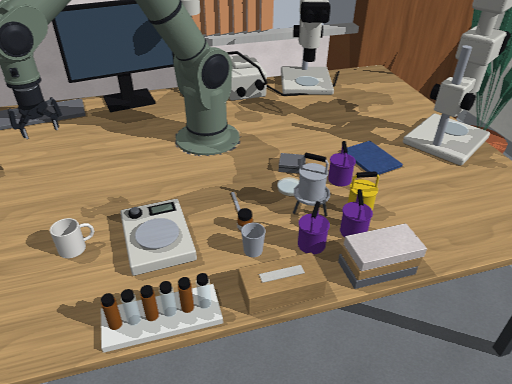

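View pics/top0.png

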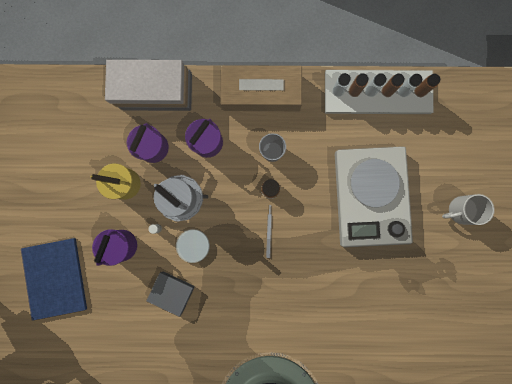

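Top view: the steel pot is at about (178,198), with its bar from (155,187) to (185,208). The look-alikes are purple at (147,142), (204,138) and (113,247), and yellow at (114,181). The handleless beaker is at (272,147). Only (178,198) is steel with an arched handle and on the tripod. The balance pan is at (376,183) and the key at (397,229). I'll confirm the pot with an enlarged crop.

```bash
cat > h.py <<'E'
import numpy as np, cv2
from scipy.spatial.transform import Rotation as R
from workcell import observe, imaging, bot
def ray(f,u,v):
    d=R.from_euler('xyz',f["orientation"]).as_matrix()@np.array([(u-f["cx"])/f["fx"],(v-f["cy"])/f["fy"],1]); return np.array(f["eye"]),d
def plane(f,u,v,z):
    e,d=ray(f,u,v); return e+d*(z-e[2])/d[2]
def proj(f,p):
    c=R.from_euler('xyz',f["orientation"]).as_matrix().T@(np.array(p)-f["eye"]); return np.array([f["fx"]*c[0]/c[2]+f["cx"],f["fy"]*c[1]/c[2]+f["cy"]])
E
python3 - <<'E'
from h import *
f=imaging.grab_frame("top"); s=imaging.grab_frame("scene")
c=f["color"]; hsv=cv2.cvtColor(c,cv2.COLOR_RGB2HSV)
def blobs(m,x0,y0,x1,y1,mn=60):
    k=np.zeros(m.shape,np.uint8);k[y0:y1,x0:x1]=m[y0:y1,x0:x1]*255
    for q in cv2.findContours(k,cv2.RETR_EXTERNAL,cv2.CHAIN_APPROX_NONE)[0]:
        if cv2.contourArea(q)>mn: yield q
g=c.max(2)
print("bar")
for q in blobs(g<60,145,175,205,220): 
    r=cv2.minAreaRect(q); b=cv2.boxPoints(r); print(r,[plane(f,*p,.22).round(3)for p in b], plane(f,*r[0],.218).round(4))
print("pan")
for q in blobs((hsv[...,2]<200)&(hsv[...,1]<40)&(g>110),342,152,410,215,500):
    e=cv2.fitEllipse(cv2.convexHull(q)); print(e,plane(f,*e[0],.066).round(4), e[1][0]/429*1.138)
print("keyhousing")
for q in blobs(g<70,384,218,411,242,40):
    e=cv2.minEnclosingCircle(q); print(e,plane(f,*e[0],.06).round(4))
print("balance box")
for q in blobs((hsv[...,1]<45)&(g>140),325,140,425,255,2000):
    r=cv2.minAreaRect(q); print(r,plane(f,*r[0],.048).round(4),[plane(f,*p,.048).round(3) for p in cv2.boxPoints(r)])
a=cv2.resize(c[160:240,90:240],None,fx=4,fy=4,interpolation=cv2.INTER_CUBIC)
b=cv2.resize(s["color"][135:225,260:410],None,fx=4,fy=4,interpolation=cv2.INTER_CUBIC)[:, :600]
cv2.imwrite("pics/crop1.png",cv2.resize(np.vstack([a,b]),None,fx=.85,fy=.85)[:,:,::-1])
E
```

```text
bar
((166.9590301513672, 195.0491943359375), (30.216703414916992, 6.017733573913574), 39.80557632446289) [array([0.58, 0.27, 0.22]), array([0.59 , 0.262, 0.22 ]), array([0.546, 0.207, 0.22 ]), array([0.536, 0.216, 0.22 ])] [0.5631 0.2392 0.218 ]
pan
((375.01165771484375, 197.90953063964844), (67.56453704833984, 254.99087524414062), 178.01251220703125) [ 0.5684 -0.2766  0.066 ] 0.17922714023545627
keyhousing
((396.0, 228.63636779785156), 8.423308372497559) [ 0.4877 -0.333   0.06  ]
balance box
((373.5719909667969, 195.65174865722656), (96.31208038330078, 69.67654418945312), 86.42366790771484) [ 0.5754 -0.2773  0.048 ] [array([ 0.699, -0.176,  0.048]), array([ 0.713, -0.364,  0.048]), array([ 0.453, -0.377,  0.048]), array([ 0.44 , -0.191,  0.048])]
```

View pics/crop1.png

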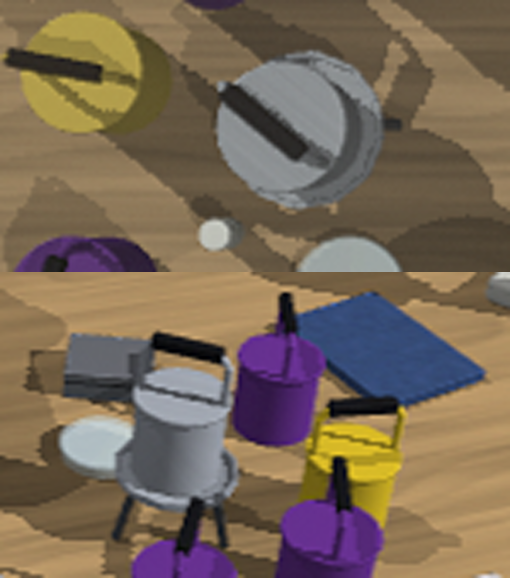

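Crop: the steel pot with the black arched handle on the tripod is confirmed (lid centre about (173,199) in the top view). The bar midpoint is about (167,195), giving (0.563, 0.239), length 73 mm and yaw about 51°. For the balance, the key gives a pan centre of about (0.610, -0.277), and the direct pan pixel (376,183) agrees.

```bash
cat >> h.py <<'E'
def go(p,yaw_deg,cur=None):
    o=observe(); p0,rot=(o["position"],o["tool_rot"]) if cur is None else cur
    M=R.from_euler('xyz',rot); T=R.from_euler('xyz',[np.pi,0,np.radians(yaw_deg)])
    d=M.inv().apply(np.array(p)-p0); w=np.degrees((M.inv()*T).as_rotvec())
    print(" ".join(f"{x:.4f}" for x in d)," ".join(f"{x:.2f}" for x in w))
    return np.array(p),T.as_euler('xyz')
E
python3 - <<'E'
from h import *
f=imaging.grab_frame("top")
print(plane(f,376,183,.066),plane(f,167.2,195.3,.218))
c=go([.46,-.30,.36],51); c=go([.55,0.05,.36],51,c); c=go([.562,.239,.30],51,c)
E
```

```text
[ 0.60807898 -0.27958824  0.066     ] [0.56254131 0.23867417 0.218     ]
0.3124 -0.1733 -0.1501 -0.03 -0.00 -28.78
0.3286 -0.1503 -0.0000 0.00 0.00 -0.00
0.1544 -0.1096 0.0600 0.00 0.00 -0.00
```

Request:
{"fn": "send_rows", "kwargs": {"plan": "0 0 -0.04 0 0 0 0.085;0.02 -0.01 -0.08 0 0 -6 0.085;0.3124 -0.1733 -0.15 0 0 -28.8 0.085;0.3124 -0.1733 -0.15 0 0 -28.8 0.085;0.3124 -0.1733 -0.15 0 0 -28.8 0.085;0.3124 -0.1733 -0.15 0 0 -28.8 0.085;0.3124 -0.1733 -0.15 0 0 -28.8 0.085;0.3124 -0.1733 -0.15 0 0 -28.8 0.085;0.3124 -0.1733 -0.15 0 0 -28.8 0.085;0.3124 -0.1733 -0.15 0 0 -28.8 0.085"}}

```text
clock: 1.08
position: [0.4537, -0.3071, 0.3583]
tool_rot: [3.141, 0.0, 0.89]
force: [0.5, -0.7, -0.2]
grip_width: 0.085
finger_force: 0.0
```

Request:
{"fn": "send_rows", "kwargs": {"plan": "0.33 -0.15 0 0 0 0 0.085;0.33 -0.15 0 0 0 0 0.085;0.33 -0.15 0 0 0 0 0.085;0.33 -0.15 0 0 0 0 0.085;0.33 -0.15 0 0 0 0 0.085;0.33 -0.15 0 0 0 0 0.085;0.33 -0.15 0 0 0 0 0.085;0.33 -0.15 0 0 0 0 0.085;0.33 -0.15 0 0 0 0 0.085;0.33 -0.15 0 0 0 0 0.085"}}

```text
clock: 1.92
position: [0.5443, 0.0486, 0.3575]
tool_rot: [-3.14, -0.002, 0.898]
force: [-0.5, 0.6, 0.7]
grip_width: 0.085
finger_force: 0.0
```

```bash
python3 - <<'E'
from h import *
f=imaging.grab_frame("top"); s=imaging.grab_frame("scene")
g=s["color"].max(2); k=np.zeros(g.shape,np.uint8); k[150:165,298:332]=(g[150:165,298:332]<60)*255
q=max(cv2.findContours(k,cv2.RETR_EXTERNAL,cv2.CHAIN_APPROX_NONE)[0],key=cv2.contourArea); r=cv2.minAreaRect(q); print(r)
for uv in [r[0]]:
  e1,d1=ray(f,167.2,195.3); e2,d2=ray(s,*uv)
  t=np.linalg.lstsq(np.c_[d1,-d2],e2-e1,rcond=None)[0]; print(e1+t[0]*d1,e2+t[1]*d2)
go([.562,.239,.30],51); print(observe()["position"])
cv2.imwrite("pics/s2.png",s["color"][:,:,::-1])
E
```

```text
((314.4411926269531, 156.7647247314453), (21.150720596313477, 4.989400386810303), 12.52880859375)
[0.56269303 0.23937177 0.2150695 ] [0.56304967 0.24052185 0.21536173]
0.1639 -0.1089 0.0574 -0.03 0.01 0.14
[0.54392207 0.04303294 0.35738016]
```

Request:
{"fn": "send_rows", "kwargs": {"plan": "0.164 -0.109 0.055 0 0 0 0.085;0.164 -0.109 0.055 0 0 0 0.085;0.164 -0.109 0.055 0 0 0 0.085;0.164 -0.109 0.055 0 0 0 0.085;0.164 -0.109 0.055 0 0 0 0.085;0.164 -0.109 0.055 0 0 0 0.085;0.164 -0.109 0.055 0 0 0 0.085;0.164 -0.109 0.055 0 0 0 0.085;0.164 -0.109 0.055 0 0 0 0.085;0.164 -0.109 0.055 0 0 0 0.085"}}

```text
clock: 2.85
position: [0.563, 0.2364, 0.3032]
tool_rot: [3.141, -0.0, 0.888]
force: [1.1, -0.4, 0.1]
grip_width: 0.085
finger_force: 0.0
```

```bash
python3 - <<'E'
from h import *
print(observe()["position"]);go([.5628,.2395,.194],51)
E
```

```text
[0.56297355 0.23636687 0.30316492]
0.0023 -0.0022 0.1092 0.06 -0.02 -0.12
```

Request:
{"fn": "send_rows", "kwargs": {"plan": "0.002 -0.002 0.015 0 0 0 0.085;0.002 -0.002 0.03 0 0 0 0.085;0.002 -0.002 0.045 0 0 0 0.085;0.002 -0.002 0.06 0 0 0 0.085;0.002 -0.002 0.075 0 0 0 0.085;0.002 -0.002 0.088 0 0 0 0.085;0.002 -0.002 0.098 0 0 0 0.085;0.002 -0.002 0.105 0 0 0 0.085;0.002 -0.002 0.109 0 0 0 0.085;0.002 -0.002 0.109 0 0 0 0.085"}}

```text
clock: 3.68
position: [0.5621, 0.2405, 0.1933]
tool_rot: [-3.141, 0.001, 0.89]
force: [0.2, -0.5, 0.7]
grip_width: 0.0847
finger_force: 0.0
```

```bash
python3 - <<'E'
from h import *
f=imaging.grab_frame("top"); s=imaging.grab_frame("scene")
go([.5628,.2395,.194],51)
a=cv2.resize(f["color"][140:260,110:240],None,fx=3,fy=3,interpolation=cv2.INTER_CUBIC)
b=cv2.resize(s["color"][110:230,250:380],None,fx=3,fy=3,interpolation=cv2.INTER_CUBIC)
cv2.imwrite("pics/g1.png",np.hstack([a,b])[:,:,::-1])
E
```

```text
-0.0008 0.0012 0.0002 0.02 -0.04 0.01
```

View pics/g1.png

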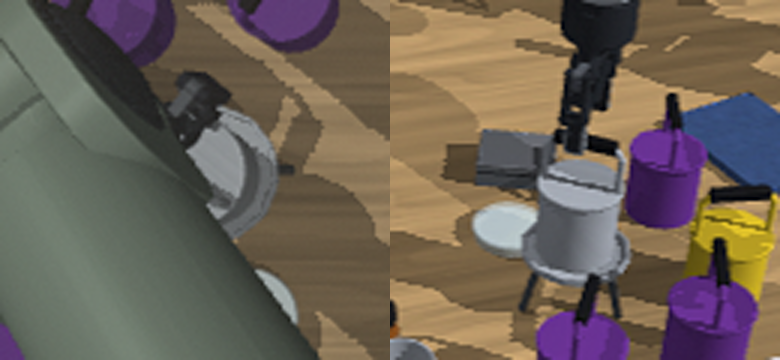

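The finger pads straddle the bar: the near finger is at about (575,140) in the right half of the crop, shifted left as the viewing angle would make it. Closing.

Request:
{"fn": "send_rows", "kwargs": {"plan": "0 0 0 0 0 0 0.06;0 0 0 0 0 0 0.04;0 0 0 0 0 0 0.03;0 0 0 0 0 0 0.022;0 0 0 0 0 0 0.016;0 0 0 0 0 0 0.01;0 0 0 0 0 0 0.005;0 0 0 0 0 0 0.005;0 0 0 0 0 0 0.005;0 0 0 0 0 0 0.005", "grip_force": 70}}

```text
clock: 4.62
position: [0.5621, 0.2412, 0.1939]
tool_rot: [-3.141, -0.0, 0.891]
force: [-1.7, 1.6, 6.3]
grip_width: 0.0112
finger_force: 68.9
```

Request:
{"fn": "send_rows", "kwargs": {"plan": "0 0 -0.002 0 0 0 0.005;0 0 -0.005 0 0 0 0.005;0 0 -0.01 0 0 0 0.005;0 0 -0.015 0 0 0 0.005;0 0 -0.02 0 0 0 0.005;0 0 -0.025 0 0 0 0.005;0 0 -0.03 0 0 0 0.005;0 0 -0.035 0 0 0 0.005;0 0 -0.038 0 0 0 0.005;0 0 -0.04 0 0 0 0.005"}}

```text
clock: 5.45
position: [0.5622, 0.2409, 0.2342]
tool_rot: [3.141, -0.0, 0.89]
force: [0.9, -0.1, -4.7]
grip_width: 0.0111
finger_force: 68.4
```

```bash
python3 - <<'E'
from h import *
o=observe();print(o["position"],o["tool_rot"],o["grip_width"],o["force"],o["moment"])
s=imaging.grab_frame("scene")
b=cv2.resize(s["color"][90:230,230:400],None,fx=3,fy=3,interpolation=cv2.INTER_CUBIC)
cv2.imwrite("pics/g2.png",b[:,:,::-1])
E
```

```text
[0.56220971 0.24094403 0.23420589] [ 3.14135581e+00 -4.30492633e-04  8.90366190e-01] 0.011056641580288263 [ 0.89208143 -0.05137098 -4.72704025] [-0.01619252  0.02610319  0.0030778 ]
```

View pics/g2.png

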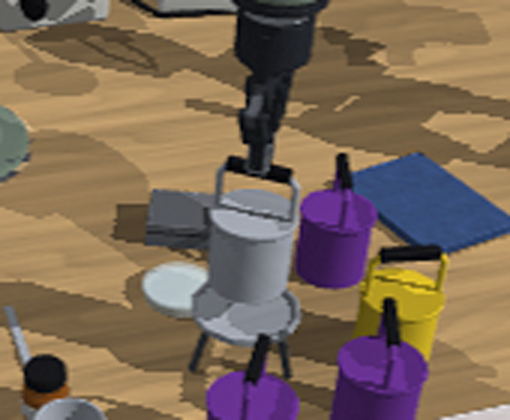

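The pot is clear of the tripod and hangs upright (bar at about (258,170) in the crop, foot above the plate). Carrying it over.

```bash
python3 - <<'E'
from h import *
c=go([.5625,.241,.33],51); c=go([.59,-.02,.33],51,c); c=go([.609,-.278,.33],51,c)
E
```

```text
0.0002 0.0002 -0.0957 0.02 -0.03 0.01
-0.1855 0.1856 0.0000 0.00 0.00 -0.00
-0.1885 0.1771 0.0000 0.00 0.00 -0.00
```

Request:
{"fn": "send_rows", "kwargs": {"plan": "0 0 -0.005 0 0 0 0.005;0 0 -0.013 0 0 0 0.005;0 0 -0.025 0 0 0 0.005;0 0 -0.04 0 0 0 0.005;0 0 -0.055 0 0 0 0.005;0 0 -0.07 0 0 0 0.005;0 0 -0.082 0 0 0 0.005;0 0 -0.09 0 0 0 0.005;0 0 -0.094 0 0 0 0.005;0 0 -0.096 0 0 0 0.005"}}

```text
clock: 6.33
position: [0.5622, 0.2409, 0.3302]
tool_rot: [3.141, -0.0, 0.89]
force: [-0.2, -0.8, -4.1]
grip_width: 0.0111
finger_force: 68.6
```

Request:
{"fn": "send_rows", "kwargs": {"plan": "-0.004 0.004 0 0 0 0 0.005;-0.012 0.012 0 0 0 0 0.005;-0.025 0.025 0 0 0 0 0.005;-0.042 0.042 0 0 0 0 0.005;-0.06 0.06 0 0 0 0 0.005;-0.08 0.08 0 0 0 0 0.005;-0.1 0.1 0 0 0 0 0.005;-0.12 0.12 0 0 0 0 0.005;-0.14 0.14 0 0 0 0 0.005;-0.16 0.16 0 0 0 0 0.005"}}

```text
clock: 7.17
position: [0.5853, 0.0131, 0.329]
tool_rot: [-3.141, 0.001, 0.889]
force: [1.1, 0.9, -4.8]
grip_width: 0.0111
finger_force: 68.5
```

Request:
{"fn": "send_rows", "kwargs": {"plan": "-0.02 0.02 0 0 0 0 0.005;-0.04 0.04 0 0 0 0 0.005;-0.06 0.06 0 0 0 0 0.005;-0.08 0.078 0 0 0 0 0.005;-0.1 0.095 0 0 0 0 0.005;-0.12 0.113 0 0 0 0 0.005;-0.14 0.131 0 0 0 0 0.005;-0.157 0.147 0 0 0 0 0.005;-0.172 0.161 0 0 0 0 0.005;-0.185 0.174 0 0 0 0 0.005"}}

```text
clock: 8.0
position: [0.6035, -0.2404, 0.3288]
tool_rot: [-3.141, 0.001, 0.889]
force: [0.7, 0.5, -5.4]
grip_width: 0.0112
finger_force: 68.5
```

Request:
{"fn": "send_rows", "kwargs": {"plan": "-0.01 0.01 0 0 0 0 0.005;-0.018 0.018 0 0 0 0 0.005;-0.024 0.024 0 0 0 0 0.005;-0.027 0.027 0 0 0 0 0.005;-0.029 0.029 0 0 0 0 0.005;-0.029 0.029 0 0 0 0 0.005;-0.029 0.029 0 0 0 0 0.005;-0.029 0.029 0 0 0 0 0.005"}}

```text
clock: 8.67
position: [0.6091, -0.2773, 0.3298]
tool_rot: [3.142, -0.0, 0.891]
force: [-0.7, -0.1, -5.0]
grip_width: 0.0105
finger_force: 68.5
```

```bash
python3 - <<'E'
from h import *
o=observe();print(o["position"],o["tool_rot"],o["grip_width"],o["force"])
go([.609,-.278,.21],51)
s=imaging.grab_frame("scene")
cv2.imwrite("pics/c1.png",cv2.resize(s["color"][110:290,60:280],None,fx=3,fy=3,interpolation=cv2.INTER_CUBIC)[:,:,::-1])
E
```

```text
[ 0.60914407 -0.27734797  0.32978495] [ 3.14159041e+00 -2.82004122e-04  8.91374654e-01] 0.010457774959576092 [-0.68681015 -0.11063748 -5.00796311]
-0.0006 0.0003 0.1198 0.00 -0.02 0.07
```

View pics/c1.png

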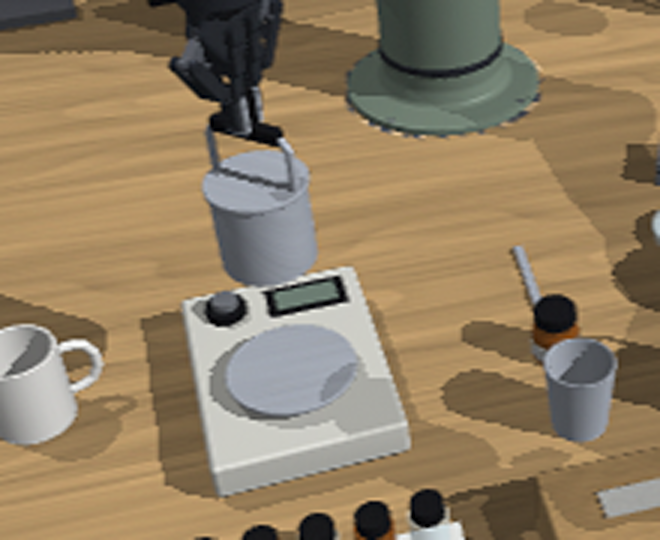

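Pot hangs upright above the balance; pan centre in the crop is about (291,369), so pixel (157,233), free of obstacles. Lowering.

Request:
{"fn": "send_rows", "kwargs": {"plan": "0 0 0.008 0 0 0 0.005;0 0 0.02 0 0 0 0.005;0 0 0.035 0 0 0 0.005;0 0 0.052 0 0 0 0.005;0 0 0.07 0 0 0 0.005;0 0 0.088 0 0 0 0.005;0 0 0.102 0 0 0 0.005;0 0 0.112 0 0 0 0.005;0 0 0.118 0 0 0 0.005;0 0 0.12 0 0 0 0.005"}}

```text
clock: 9.55
position: [0.6086, -0.278, 0.2084]
tool_rot: [-3.14, 0.0, 0.891]
force: [0.0, 1.3, -4.0]
grip_width: 0.0113
finger_force: 68.5
```

```bash
python3 - <<'E'
from h import *
s=imaging.grab_frame("scene")
print(plane(s,157,233,.066))
go([.609,-.278,.1895],51); print(observe()["position"])
cv2.imwrite("pics/c2.png",cv2.resize(s["color"][150:280,90:230],None,fx=4,fy=4,interpolation=cv2.INTER_CUBIC)[:,:,::-1])
E
```

```text
[ 0.61175152 -0.27468323  0.066     ]
0.0002 0.0002 0.0193 -0.05 0.01 0.02
[ 0.60877586 -0.27806376  0.20883963]
```

View pics/c2.png

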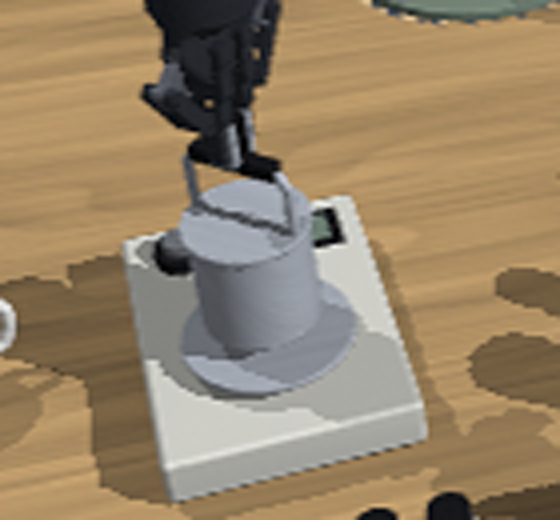

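The pot is about 20 mm above the pan and on its centre (foot about (260,320), pan about (269,338) in the crop). Lowering slowly.

Request:
{"fn": "send_rows", "kwargs": {"plan": "0.001 0 0.004 0 0 0 0.005;0.001 0 0.008 0 0 0 0.005;0.001 0 0.011 0 0 0 0.005;0.001 0 0.013 0 0 0 0.005;0.001 0 0.015 0 0 0 0.005;0.001 0 0.0165 0 0 0 0.005;0.001 0 0.0175 0 0 0 0.005;0.001 0 0.0175 0 0 0 0.005"}}

```text
clock: 10.27
position: [0.6096, -0.2774, 0.192]
tool_rot: [-3.141, 0.0, 0.89]
force: [0.2, 0.3, -4.8]
grip_width: 0.0109
finger_force: 68.5
```

Request:
{"fn": "send_rows", "kwargs": {"plan": "0 0 0.0005 0 0 0 0.005;0 0 0.001 0 0 0 0.005;0 0 0.0015 0 0 0 0.005;0 0 0.002 0 0 0 0.005;0 0 0.002 0 0 0 0.005"}}

```text
clock: 10.68
position: [0.6096, -0.2774, 0.1901]
tool_rot: [-3.142, -0.0, 0.89]
force: [0.2, 0.2, -5.4]
grip_width: 0.0111
finger_force: 68.6
```

Request:
{"fn": "send_rows", "kwargs": {"plan": "0 0 0.0005 0 0 0 0.005;0 0 0.001 0 0 0 0.005;0 0 0.001 0 0 0 0.005;0 0 0.001 0 0 0 0.005"}}

```text
clock: 11.02
position: [0.61, -0.2774, 0.19]
tool_rot: [3.141, -0.0, 0.89]
force: [-2.5, 1.4, 6.9]
grip_width: 0.0108
finger_force: 69.8
```

Contact felt (force z rose from -5 to +7 N), so I'll open.

Request:
{"fn": "send_rows", "kwargs": {"plan": "0 0 -0.0005 0 0 0 0.012;0 0 -0.0005 0 0 0 0.02;0 0 -0.0005 0 0 0 0.04;0 0 -0.0005 0 0 0 0.06;0 0 -0.0005 0 0 0 0.085;0 0 -0.0005 0 0 0 0.085;0 0 -0.0005 0 0 0 0.085;0 0 -0.0005 0 0 0 0.085;0 0 -0.0005 0 0 0 0.085"}}

```text
clock: 11.77
position: [0.6096, -0.2774, 0.1896]
tool_rot: [3.142, -0.0, 0.89]
force: [0.1, 0.3, -0.2]
grip_width: 0.0851
finger_force: 0.0
```

Request:
{"fn": "send_rows", "kwargs": {"plan": "0 0 -0.005 0 0 0 0.085;0 0 -0.015 0 0 0 0.085;0 0 -0.03 0 0 0 0.085;0 0 -0.05 0 0 0 0.085;0 0 -0.075 0 0 0 0.085;0 0 -0.1 0 0 0 0.085;0 0 -0.125 0 0 0 0.085;0 0 -0.14 0 0 0 0.085;0 0 -0.15 0 0 0 0.085;0 0 -0.15 0 0 0 0.085"}}

```text
clock: 12.6
position: [0.6102, -0.2775, 0.3423]
tool_rot: [3.138, -0.001, 0.89]
force: [0.1, -0.1, 0.7]
grip_width: 0.0852
finger_force: 0.0
```

```bash
python3 - <<'E'
from h import *
go([.488,-.3333,.30],51)
E
```

```text
-0.1203 -0.0600 0.0420 0.18 -0.06 0.02
```

Request:
{"fn": "send_rows", "kwargs": {"plan": "-0.12 -0.06 0.01 0 0 0 0.0;-0.12 -0.06 0.01 0 0 0 0.0;-0.12 -0.06 0.01 0 0 0 0.0;-0.12 -0.06 0.01 0 0 0 0.0;-0.12 -0.06 0.042 0 0 0 0.0;-0.12 -0.06 0.042 0 0 0 0.0;-0.12 -0.06 0.042 0 0 0 0.0;-0.12 -0.06 0.042 0 0 0 0.0;-0.12 -0.06 0.042 0 0 0 0.0"}}

```text
clock: 13.35
position: [0.4883, -0.3327, 0.2986]
tool_rot: [3.141, -0.0, 0.891]
force: [-0.2, -0.1, -0.5]
grip_width: -0.0
finger_force: 0.0
```

Request:
{"fn": "send_rows", "kwargs": {"plan": "0 0 0.02 0 0 0 0;0 0 0.045 0 0 0 0;0 0 0.075 0 0 0 0;0 0 0.105 0 0 0 0;0 0 0.135 0 0 0 0;0 0 0.16 0 0 0 0;0 0 0.18 0 0 0 0;0 0 0.195 0 0 0 0;0 0 0.2 0 0 0 0;0 0 0.2 0 0 0 0"}}

```text
clock: 14.18
position: [0.4877, -0.3326, 0.0972]
tool_rot: [-3.14, 0.0, 0.891]
force: [0.5, 0.0, 0.3]
grip_width: -0.0001
finger_force: 0.0
```

```bash
python3 - <<'E'
from h import *
o=observe();print(o["position"],o["grip_width"],o["force"]);go([.488,-.3333,.072],51)
s=imaging.grab_frame("scene"); print(proj(s,o["position"]),proj(s,[.488,-.3333,.07]))
cv2.imwrite("pics/k1.png",cv2.resize(s["color"][150:280,90:230],None,fx=4,fy=4,interpolation=cv2.INTER_CUBIC)[:,:,::-1])
E
```

```text
[ 0.48768881 -0.33260047  0.09716476] -6.970275057186636e-05 [0.46668414 0.0482463  0.3451177 ]
-0.0003 0.0007 0.0252 -0.06 0.00 0.05
[132.45614664 203.09481506] [133.67448734 209.79793093]
```

View pics/k1.png

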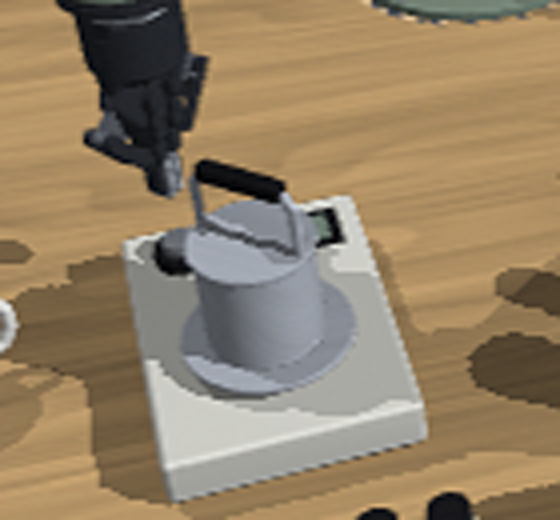

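The pot stands upright in the middle of the pan. The key top shows at about (176,243), against a predicted (175,239), and the fingertips are above it. Going down, watching the force.

Request:
{"fn": "send_rows", "kwargs": {"plan": "0 0 0.008 0 0 0 0;0 0 0.015 0 0 0 0;0 0 0.02 0 0 0 0;0 0 0.024 0 0 0 0;0 0 0.026 0 0 0 0;0 0 0.028 0 0 0 0;0 0 0.028 0 0 0 0"}}

```text
clock: 14.82
position: [0.4874, -0.3329, 0.0693]
tool_rot: [-3.141, 0.0, 0.89]
force: [0.7, 0.2, 0.5]
grip_width: 0.0003
finger_force: 0.0
```

Request:
{"fn": "send_rows", "kwargs": {"plan": "0 0 0.001 0 0 0 0;0 0 0.002 0 0 0 0;0 0 0.003 0 0 0 0;0 0 0.003 0 0 0 0"}}

```text
clock: 15.15
position: [0.4874, -0.3329, 0.0665]
tool_rot: [-3.141, 0.0, 0.89]
force: [-0.3, 0.4, 0.4]
grip_width: -0.0003
finger_force: 0.0
```

Request:
{"fn": "send_rows", "kwargs": {"plan": "0 0 0.001 0 0 0 0;0 0 0.002 0 0 0 0;0 0 0.003 0 0 0 0;0 0 0.003 0 0 0 0"}}

```text
clock: 15.48
position: [0.4874, -0.3329, 0.0634]
tool_rot: [-3.141, 0.0, 0.89]
force: [-0.5, 0.7, -0.5]
grip_width: 0.0004
finger_force: 0.0
```

```bash
python3 - <<'E'
from h import *
s=imaging.grab_frame("scene"); o=observe(); print(o["position"],o["force"],proj(s,o["position"]))
cv2.imwrite("pics/k2.png",cv2.resize(s["color"][170:250,90:190],None,fx=6,fy=6,interpolation=cv2.INTER_CUBIC)[:,:,::-1])
E
```

```text
[ 0.48745236 -0.33289387  0.0635139 ] [0.87058238 0.06221117 0.27193966] [134.1305405  211.22028174]
```

View pics/k2.png

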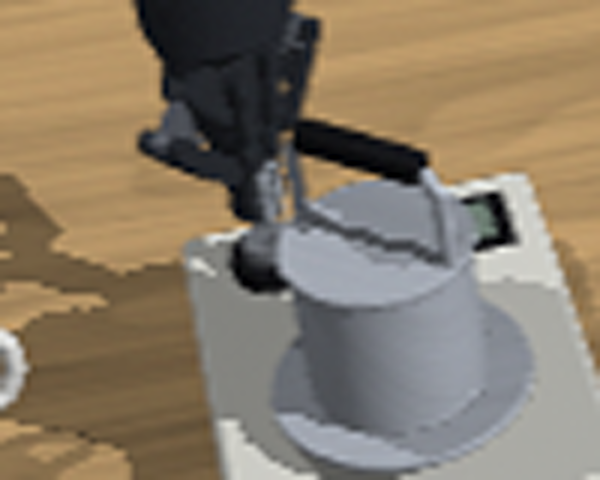

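The fingertips show at about (262,222) and the grey key just under them at (262,240) in the crop. There is no contact yet, so the tips end a little above the nominal TCP. Continuing in small steps.

Request:
{"fn": "send_rows", "kwargs": {"plan": "0 0 0.001 0 0 0 0;0 0 0.002 0 0 0 0;0 0 0.003 0 0 0 0;0 0 0.003 0 0 0 0"}}

```text
clock: 15.87
position: [0.4874, -0.3329, 0.0604]
tool_rot: [-3.141, 0.0, 0.89]
force: [0.2, -0.4, -0.1]
grip_width: -0.0
finger_force: 0.0
```

Request:
{"fn": "send_rows", "kwargs": {"plan": "0 0 0.001 0 0 0 0;0 0 0.002 0 0 0 0;0 0 0.002 0 0 0 0;0 0 0.002 0 0 0 0"}}

```text
clock: 16.2
position: [0.4875, -0.3329, 0.0586]
tool_rot: [-3.141, -0.0, 0.89]
force: [0.2, -1.2, 0.2]
grip_width: 0.0001
finger_force: 0.0
```

Request:
{"fn": "send_rows", "kwargs": {"plan": "0 0 0.001 0 0 0 0;0 0 0.002 0 0 0 0;0 0 0.002 0 0 0 0;0 0 0.002 0 0 0 0"}}

```text
clock: 16.53
position: [0.4875, -0.3329, 0.0566]
tool_rot: [-3.142, -0.0, 0.89]
force: [-0.2, 0.9, -0.3]
grip_width: -0.0002
finger_force: 0.0
```

Request:
{"fn": "send_rows", "kwargs": {"plan": "0 0 0.001 0 0 0 0;0 0 0.002 0 0 0 0;0 0 0.002 0 0 0 0;0 0 0.002 0 0 0 0"}}

```text
clock: 16.87
position: [0.4875, -0.3329, 0.0546]
tool_rot: [-3.142, -0.0, 0.89]
force: [-0.5, 0.1, -0.7]
grip_width: 0.0003
finger_force: 0.0
```

Request:
{"fn": "send_rows", "kwargs": {"plan": "0 0 0.001 0 0 0 0;0 0 0.002 0 0 0 0;0 0 0.002 0 0 0 0;0 0 0.002 0 0 0 0"}}

```text
clock: 17.2
position: [0.4875, -0.3329, 0.0526]
tool_rot: [-3.141, 0.0, 0.89]
force: [-0.3, -0.0, 0.0]
grip_width: -0.0002
finger_force: 0.0
```

Request:
{"fn": "send_rows", "kwargs": {"plan": "0 0 0.001 0 0 0 0;0 0 0.002 0 0 0 0;0 0 0.002 0 0 0 0;0 0 0.002 0 0 0 0"}}

```text
clock: 17.53
position: [0.4875, -0.3329, 0.0505]
tool_rot: [-3.141, -0.0, 0.89]
force: [0.7, -0.2, -0.1]
grip_width: -0.0004
finger_force: 0.0
```

```bash
python3 - <<'E'
from h import *
s=imaging.grab_frame("scene");t=imaging.grab_frame("top"); o=observe(); print(o["position"],o["tool_rot"],o["force"],proj(s,o["position"]),proj(t,o["position"]))
a=cv2.resize(s["color"][185:235,105:155],(520,520),interpolation=cv2.INTER_CUBIC)
b=cv2.resize(t["color"][150:270,340:400],(260,520),interpolation=cv2.INTER_CUBIC)
cv2.imwrite("pics/k3.png",np.hstack([a,b])[:,:,::-1])
E
```

```text
[ 0.48747393 -0.33294512  0.0506213 ] [-3.14154125e+00 -1.20488418e-05  8.90415969e-01] [-0.57946732 -0.17855687  0.57628314] [134.78078729 214.28659305] [394.95497872 228.63983603]
```

View pics/k3.png

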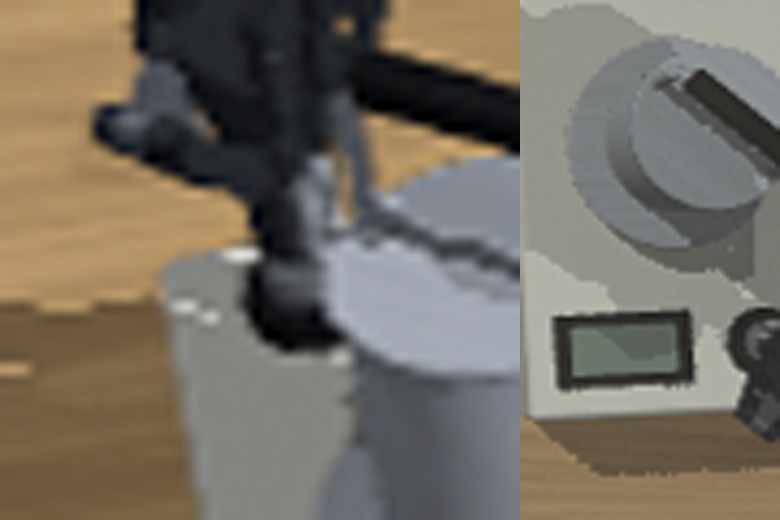

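The scene crop shows the fingertips (290,262) just above or at the grey key (290,280); laterally they are aligned. Continuing down in 2 mm steps with the force watched.

Request:
{"fn": "send_rows", "kwargs": {"plan": "0 0 0.001 0 0 0 0;0 0 0.002 0 0 0 0;0 0 0.002 0 0 0 0;0 0 0.002 0 0 0 0"}}

```text
clock: 17.97
position: [0.4875, -0.333, 0.0486]
tool_rot: [3.142, -0.0, 0.89]
force: [-0.9, -0.2, 2.2]
grip_width: 0.0001
finger_force: 0.7
```

Request:
{"fn": "send_rows", "kwargs": {"plan": "0 0 0.001 0 0 0 0;0 0 0.002 0 0 0 0;0 0 0.002 0 0 0 0;0 0 0.002 0 0 0 0"}}

```text
clock: 18.3
position: [0.4876, -0.333, 0.0467]
tool_rot: [3.141, -0.0, 0.89]
force: [0.3, 0.1, 3.1]
grip_width: 0.0
finger_force: 1.3
```

Spring contact began at about z = 0.050, and the force is rising as a key would. Continuing to the stop.

Request:
{"fn": "send_rows", "kwargs": {"plan": "0 0 0.001 0 0 0 0;0 0 0.002 0 0 0 0;0 0 0.002 0 0 0 0;0 0 0.002 0 0 0 0"}}

```text
clock: 18.63
position: [0.4876, -0.333, 0.0447]
tool_rot: [3.141, -0.0, 0.89]
force: [-0.3, -0.1, 3.8]
grip_width: -0.0001
finger_force: 1.9
```

Request:
{"fn": "send_rows", "kwargs": {"plan": "0 0 0.001 0 0 0 0;0 0 0.001 0 0 0 0;0 0 0.001 0 0 0 0"}}

```text
clock: 18.88
position: [0.4875, -0.333, 0.0437]
tool_rot: [3.141, -0.0, 0.89]
force: [0.0, -0.8, 4.8]
grip_width: 0.0
finger_force: 2.2
```

Request:
{"fn": "send_rows", "kwargs": {"plan": "0 0 0.001 0 0 0 0;0 0 0.001 0 0 0 0;0 0 0.001 0 0 0 0"}}

```text
clock: 19.13
position: [0.4876, -0.333, 0.0429]
tool_rot: [3.141, 0.0, 0.89]
force: [-1.3, 0.8, 8.7]
grip_width: 0.0003
finger_force: 4.4
```

Request:
{"fn": "send_rows", "kwargs": {"plan": "0 0 0.0005 0 0 0 0;0 0 0.0005 0 0 0 0;0 0 0.0005 0 0 0 0"}}

```text
clock: 19.38
position: [0.4876, -0.3331, 0.0427]
tool_rot: [3.141, 0.0, 0.89]
force: [-3.0, 1.3, 15.7]
grip_width: -0.0004
finger_force: 7.9
```

The force rose steeply to 15.7 N: the key is on its stop. Releasing straight up.

Request:
{"fn": "send_rows", "kwargs": {"plan": "0 0 -0.004 0 0 0 0;0 0 -0.012 0 0 0 0;0 0 -0.025 0 0 0 0;0 0 -0.05 0 0 0 0;0 0 -0.08 0 0 0 0;0 0 -0.12 0 0 0 0;0 0 -0.16 0 0 0 0;0 0 -0.2 0 0 0 0;0 0 -0.23 0 0 0 0;0 0 -0.25 0 0 0 0"}}

```text
clock: 20.22
position: [0.4878, -0.3329, 0.2967]
tool_rot: [3.138, -0.001, 0.891]
force: [0.2, 0.1, -0.1]
grip_width: 0.0001
finger_force: 0.0
```

Request:
{"fn": "send_rows", "kwargs": {"plan": "-0.15 0 0 0 0 0 0;-0.15 0 0 0 0 0 0;-0.15 0 0 0 0 0 0;-0.15 0 0 0 0 0 0;-0.15 0 0 0 0 0 0;-0.15 0 0 0 0 0 0;-0.15 0 0 0 0 0 0"}}

```text
clock: 20.8
position: [0.3935, -0.4488, 0.2927]
tool_rot: [3.141, -0.001, 0.891]
force: [0.9, 0.5, 0.1]
grip_width: -0.0001
finger_force: 0.0
```

```bash
python3 - <<'E'
from h import *
o=observe();print(o["position"],o["force"],np.abs(o["qd"]).max())
t=imaging.grab_frame("top"); s=imaging.grab_frame("scene")
g=t["color"].max(2); k=np.zeros(g.shape,np.uint8); k[160:215,345:400]=(g[160:215,345:400]<60)*255
q=max(cv2.findContours(k,cv2.RETR_EXTERNAL,cv2.CHAIN_APPROX_NONE)[0],key=cv2.contourArea); r=cv2.minAreaRect(q); print(r)
e1,d1=ray(t,*r[0]); print("bar top",plane(t,*r[0],.214))
g=s["color"].max(2); k=np.zeros(g.shape,np.uint8); k[185:205,135:170]=(g[185:205,135:170]<60)*255
q=max(cv2.findContours(k,cv2.RETR_EXTERNAL,cv2.CHAIN_APPROX_NONE)[0],key=cv2.contourArea); r=cv2.minAreaRect(q); print(r)
e2,d2=ray(s,*r[0]); u=np.linalg.lstsq(np.c_[d1,-d2],e2-e1,rcond=None)[0]; print(e1+u[0]*d1,e2+u[1]*d2)
old=cv2.imread("pics/top0.png")[:,:,::-1].astype(int)
d=(np.abs(old-t["color"]).max(2)>50).astype(np.uint8)
n,_,st,_=cv2.connectedComponentsWithStats(d); print([list(x) for x in st[1:] if x[4]>15])
E
```

```text
[ 0.39350771 -0.4487947   0.29268164] [0.88387691 0.52714435 0.14703943] 0.020180533031871273
((390.1803283691406, 176.48358154296875), (28.2961483001709, 6.401844024658203), 39.80557632446289)
bar top [ 0.61092946 -0.27559859  0.214     ]
((149.27793884277344, 194.7994384765625), (21.839740753173828, 5.8881659507751465), 15.52410888671875)
[ 0.61114577 -0.2762067   0.21184629] [ 0.61104302 -0.27674052  0.2119867 ]
[[np.int32(371), np.int32(166), np.int32(39), np.int32(57), np.int32(600)], [np.int32(154), np.int32(181), np.int32(43), np.int32(35), np.int32(409)], [np.int32(361), np.int32(186), np.int32(35), np.int32(21), np.int32(218)], [np.int32(154), np.int32(190), np.int32(7), np.int32(21), np.int32(53)], [np.int32(218), np.int32(242), np.int32(14), np.int32(3), np.int32(24)], [np.int32(241), np.int32(248), np.int32(40), np.int32(28), np.int32(342)], [np.int32(487), np.int32(264), np.int32(25), np.int32(51), np.int32(857)]]
```

The pot's bar is at (0.611, -0.276, 0.212), so it is upright and centred. The bench things are unchanged: the other differences between the images are the emptied stand, the arm and its shadow. Handing in.

```bash
python3 -c "
from workcell import bot
print(bot.job_done())"
```

```text
the job is handed in; nothing more can be done
None
```

The pot is standing upright in the middle of the balance pan, the tare key was pushed down to its stop and released, and the job is handed in at about 21 s; the hand-in gave no verdict.

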